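Seat a specimen carrier and shut its clamp

ROBOT

A 6-joint arm with a two-finger parallel gripper is mounted at the origin on the work surface. World frame = base frame: x ahead of the robot, y to its left, z up, the work surface at z = 0. Lengths are in mm, angles in rad, forces in N, time in s.
With the tool pointing down it reaches from about 350 to 975 mm from the base axis. Payload 7.1 kg.
Tool frame: the origin (TCP) lies midway between the tips of the shut fingers; the grasp point (between the pads) lies 19 mm behind it (ctrl.grip_depth is the distance from the TCP to the grasp point, in mm); z points along the fingers, y is the line along which they close (so a half turn about z gives the same grasp; the last joint's range is limited). The gripper opens to 88 mm and grips with 3 to 60 N. Pads are 20 mm wide; open, the fingers measure 115 mm over their backs; the gripper's body (75 mm by 178 mm) begins 61 mm behind the grasp point.
Start: joints at [-1.227, 0.423, 1.63, -0, 1.089, -0.019], TCP at [221.825, -584.293, 222.675] pointing down, gripper open.
Joint ranges: [-3, 3], [-0.9, 2.11], [0.09, 2.58], [-1.31, 4.45], [0.11, 2.69], [-2.54, 2.54]. Speed limits (rad/s): [2.39, 2.39, 3.01, 3.14, 3.14, 3.14].

INTERFACE

Orientations are given as a rotation vector (axis times angle).
In Python, from workcell import ctrl, cams gives the robot as it stands.
- The arm moves only by the tool move_arm, never from a script. Its argument "steps" is a list of rows, each a list of 3 entries, a list of its own where there are three numbers: the shift along the tool's x, y, z in units of 25 mm (1.0 is 25 mm), then the turn about the tool's z in units of 5 degrees (1.0 is 5 degrees), then the closure, from 0 (fully open) to 1 (shut). A call has 1 to 20 rows; each row shifts and turns the commanded pose from where the row before left it, along the tool's axes as they then stand; what a row does not reach is not made up. A row lasts 1/12 s, in which the tool goes at most 41.7 mm and 7.16 degrees, less where a joint would pass 70% of its speed; a pose out of reach is approached as far as the arm can. A call is refused whole if a number of a shift passes 1 or a number of a turn 1, either way. A call with a gripper value outside its range is refused whole. The fingers move at their own pace and stop on an object; the grip force is fixed at half the most. Time passes only in rows, so rows that do not move let the fingers close. It gives the time, the measured TCP pose, the force, the opening and the grip force at its end, in the units of the state.
- ctrl.get_obs(): the state, without advancing time (a new reading comes with each control period).
- cams.get_image(name): name is "scene" or "top"; returns a dict with "image" (420x560x3 uint8, red, green, blue), "camera_matrix" (3x3 intrinsics, pixels), "xyz" and "rotation" of the camera in the world. Camera axes: x right, y down, z forward; pixel columns grow to the right and rows downward; lengths in mm; the calibration is good to about 2 mm. A picture is of the moment at which its call begins. There is no depth.
- ctrl.close_job(): hands the job in; it is judged then, once.
Trained networks look in the newest picture that a camera, given by its name, has taken for a name from the list of things; names that differ only in an ending like _2 or _b are one class to them, and where a whole thing is asked for, a point or a joint stands for the part that bears it (a point fixed in the world has none). Each returns a list of dicts, best first, with "p" (0 to 1); they miss things now and then, are a little off and sometimes report something else, mostly with a low value. They report only what shows in the picture. A call takes as long as a camera call.
- cams.boxes_of(camera, thing): "rect" ([centre column, centre row, width, height] in pixels, round what is visible of it).
- cams.cut_out(camera, thing): "pixels" (420x560 bool, what is visible of it) and "rect" ([centre column, centre row, width, height] in pixels, round what is visible of it).
The state is a dict: "t": time; "qpos": joint angles; "qvel": joint speeds; "joint_torque": joint torques, N m; "ee_pos": TCP position; "orientation": TCP orientation; "ft_force": force on the tool from outside, world axes, zero at the start; "moment": the same for the moment, N m; "width": finger opening in mm; "grasp_force": force on a finger pad.
Only numpy, scipy, OpenCV 4.12 (cv2) and the standard library are available. Lean on these libraries where they do the work, as an engineer would, in place of code of your own. Each camera call takes 0.05 s, during which the arm holds its last target. There are 200 camera calls.

TASK

Take the metal specimen carrier from its grey stand and seat it between the guide walls of the holding fixture: slide it along the bed by feel until its rib drops into the groove, then press it gently until it is fully home on the bed. Only when it is fully down, swing the hinged clamp frame shut over it and let go, leaving the bottle, jar and slide box undisturbed. Do not force the carrier or slam it down: a gentle push is enough.

Things in the scene. Friction and masses are not known exactly. Their poses are not given: they have to be found in the camera images.
- carrier: Bare aluminium carrier, about 180 g: plate 84 (x) x 40 (y) x 12 mm; grip fin 30 (x) x 12 (y) x 28 mm on its top centre; under its centre a rib 10 (x) x 36 (y) mm reaching 6 mm below the plate. Origin: centre of the plate's underside (plate top z = 12 mm, fin top 40, rib foot -6). Same after a half turn about z. Starts lying level on the stand.
- nest: Holding fixture fixed to the bench: grey base 124 (x) x 140 (y) x 12 mm; origin at the centre of its underside. Two dark guide walls along x, inner faces at y = +-23 mm, tops at z = 38 mm; between them an aluminium bed, top at z = 30 mm, 72.5 mm long. More than 35 N between the carrier and the fixture (bed, walls, clamp) would damage it.
- bed_mid (a point): Point fixed on the fixture at nest x = y = 0, z = 30 mm (bed top). The bed has a cross groove (along nest y) 12.5 mm wide for the rib, but the bed is adjustable: the groove's middle is locked at an unknown place up to 6.5 mm either way of this point in nest x, and does not give when pushed. Fully home, the plate's underside is on the bed, so the carrier's origin is at this height.
- groove_height (a point): Point fixed at nest x = y = 0, z = 27 mm: the height at which a stiff friction plunger in the groove first stops the rib's foot, the carrier still 3 mm proud. About 8 N down pushes the plunger; it stays where pushed. When the plate meets the bed the force rises sharply.
- clamp (a joint): Angle of the hinged steel clamp frame, rad: 0 shut (level), 1.57 upright, 2.4 laid back; starts at 1.9 to 2.25. Two arms 12 mm wide, 8 mm thick, centred at nest x = +-32 mm, joined by a cross bar 76 x 12 x 8 mm with a 26 mm wide tab reaching 119 mm from the hinge. Stiff hinge, stays where left; about 2 N at the bar moves it. Shut, it clears a seated carrier by 1 mm.
- hinge (a point): On the clamp's hinge line, at nest x = 0, y = 52 mm, z = 47 mm. The line is parallel to nest x; the shut frame reaches from it towards nest -y, the open one leans back towards nest +y.
- clamp_bar (a point): Middle of the clamp frame's cross bar, 98 mm from the hinge line; its y axis points back to the hinge.
- stand: Grey plastic stand fixed to the bench, 92 x 58 mm, top at z = 24 mm, with a 38 mm wide gap along y in the middle, 14 mm deep, for the carrier's rib. Origin: centre of its underside.
- reagent: Small amber bottle, 40 mm across, 85 mm tall, standing on the bench; origin at its underside. Bystander.
- jar: Clear jar with white lid, 60 mm across, 70 mm tall, standing on the bench; origin at its underside. Bystander.
- slidebox: Blue and white closed slide box, 90 x 85 x 36 mm, lying on the bench; origin at its underside. Bystander.

How it is judged (in metres and radians):
On the way:
1. the carrier is fully down on the bed, level and in line, while the clamp is still open (angle above 0.7 rad) (z of carrier in the frame of nest between 0.0275 and 0.0315 m and x of carrier in the frame of nest between -0.01 and 0.01 m and y of carrier in the frame of nest between -0.005 and 0.005 m and angle between carrier's own z axis and vertical below 0.04 rad and angle between the x axis of carrier and the x axis of nest, either way round below 0.09 rad and value of joint clamp above 0.7 rad), for 0.3 s.
At the end, for the whole second after the job is handed in: The carrier sits on the bed between the guide walls: its origin 27.5 to 31.5 mm above the nest's underside, within 10 mm in x and 5 mm in y of the nest's origin, tilted under 0.04 rad and in line within 0.09 rad (either way round); the clamp is shut (angle under 0.05 rad); all at rest (z of carrier in the frame of nest between 0.0275 and 0.0315 m and x of carrier in the frame of nest between -0.01 and 0.01 m and y of carrier in the frame of nest between -0.005 and 0.005 m and angle between carrier's own z axis and vertical below 0.04 rad and angle between the x axis of carrier and the x axis of nest, either way round below 0.09 rad and value of joint clamp below 0.05 rad and linear speed of carrier below 0.01 m/s and velocity of joint clamp between -0.05 and 0.05 rad/s); the robot touches nothing.
It fails at once if the carrier and the fixture (bed, walls or clamp) press on each other with more than 35 N (contact force between carrier and nest above 35 N).
It fails at once if the reagent is shifted more than 20 mm or tipped (distance of reagent from where it was at the start of the episode above 0.02 m or angle between reagent's own z axis and vertical above 0.3 rad).
It fails at once if the jar is shifted more than 20 mm or tipped (distance of jar from where it was at the start of the episode above 0.02 m or angle between jar's own z axis and vertical above 0.3 rad).
It fails at once if the slidebox is shifted more than 20 mm or tipped (distance of slidebox from where it was at the start of the episode above 0.02 m or angle between slidebox's own z axis and vertical above 0.3 rad).
It also fails if it takes over 61 s, if anything falls off the work surface, if the arm or the gripper's body presses on something with over 40 N, if the wrist force passes 120 N, or if a joint passes its speed limit or range.

## Working session

There is one attempt and no reset: what is moved stays moved. The work goes in short steps, Python scripts to look and compute and a tool call to move; the robot and the scene stay as the last step left them, time stands still between calls to the robot, and variables do not carry over. Pictures are saved under pics/ and viewed, at most 10 in all, crops included, and the job is handed in when it is done.

Besides the shell and the picture viewer there is one more tool, called after "Request:" as name(argument=value, ...) on one line, values as JSON. move_arm: Moves the arm, as the interface text tells. Its arguments: {"type":"object","properties":{"steps":{"type":"array"}},"required":["steps"]}

```bash
mkdir -p pics; ls; cat > look.py <<'E'
import cv2, numpy as np
from workcell import ctrl, cams
D={}
for c in ("top","scene"):
    r=cams.get_image(c); D[c]=r
    cv2.imwrite(f"pics/{c}0.png", r["image"][:,:,::-1])
    print(c, r["camera_matrix"], r["xyz"], r["rotation"])
    for n in ("carrier","nest","clamp","stand","reagent","jar","slidebox"):
        print(n,[(np.round(b["rect"]),round(b["p"],2)) for b in cams.boxes_of(c,n)[:2]])
import pickle; pickle.dump(D,open("d0.pkl","wb"))
o=ctrl.get_obs(); print(o)
E
python3 look.py
```

```text
pics
top [[385.89355045   0.         276.80500982]
 [  0.         385.89355045 211.98163298]
 [  0.           0.           1.        ]] [445.75061725 -48.2490335  830.85601183] [-2.14170491  2.15092361 -0.14544343]
carrier [(array([346., 207.,  26.,  45.]), 0.94)]
nest [(array([162., 210., 118.,  76.]), 0.95)]
clamp [(array([130., 198.,  63.,  53.]), 0.59)]
stand [(array([346., 206.,  35.,  48.]), 0.59)]
reagent [(array([296., 126.,  28.,  34.]), 0.56), (array([296., 308.,  24.,  23.]), 0.54)]
jar [(array([296., 125.,  27.,  31.]), 0.92)]
slidebox [(array([409., 312.,  45.,  49.]), 0.69)]
scene [[508.2072297    0.         283.67877343]
 [  0.         508.2072297  209.11977311]
 [  0.           0.           1.        ]] [1136.06852605 -716.86584271  835.18325137] [-2.17893256 -0.81733894  0.39059027]
carrier [(array([257., 254.,  36.,  34.]), 0.72)]
nest [(array([353., 166.,  83.,  84.]), 0.86)]
clamp [(array([376., 146.,  42.,  52.]), 0.96)]
stand [(array([258., 264.,  45.,  27.]), 0.75)]
reagent [(array([225., 187.,  17.,  34.]), 0.63)]
jar [(array([352., 264.,  31.,  42.]), 0.8)]
slidebox [(array([153., 241.,  54.,  43.]), 0.9), (array([260., 261.,  45.,  37.]), 0.48)]
{'t': 0.8, 'qpos': array([-1.22703473e+00,  4.23063592e-01,  1.62989863e+00, -2.24430534e-05,
        1.08859307e+00, -1.89990536e-02]), 'qvel': array([ 0.00091462,  0.00139003,  0.00044839, -0.0005956 ,  0.00059327,
        0.00063263]), 'joint_torque': array([-2.02693780e-03, -5.44520831e+01, -2.74033552e+01,  6.42039254e-02,
        1.67740392e-02, -8.11423291e-06]), 'ee_pos': array([ 221.80080265, -584.30882656,  222.69835158]), 'orientation': array([ 3.09001445e+00,  5.66712668e-01, -2.13345547e-05]), 'ft_force': array([ 0.26861416, -0.14218476, -0.78985998]), 'moment': array([ 0.0259276,  0.0252552, -0.0216247]), 'grasp_force': 0.0, 'width': 88.01705258800725}
```

```bash
python3 - <<'E'
import cv2
a=cv2.imread("pics/top0.png")[90:350,80:450]; cv2.imwrite("pics/a.png",cv2.resize(a,(800,562),interpolation=cv2.INTER_CUBIC))
b=cv2.imread("pics/scene0.png")[100:310,110:410]; cv2.imwrite("pics/b.png",cv2.resize(b,(800,560),interpolation=cv2.INTER_CUBIC))
E
```

```text
(no output)
```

View pics/a.png

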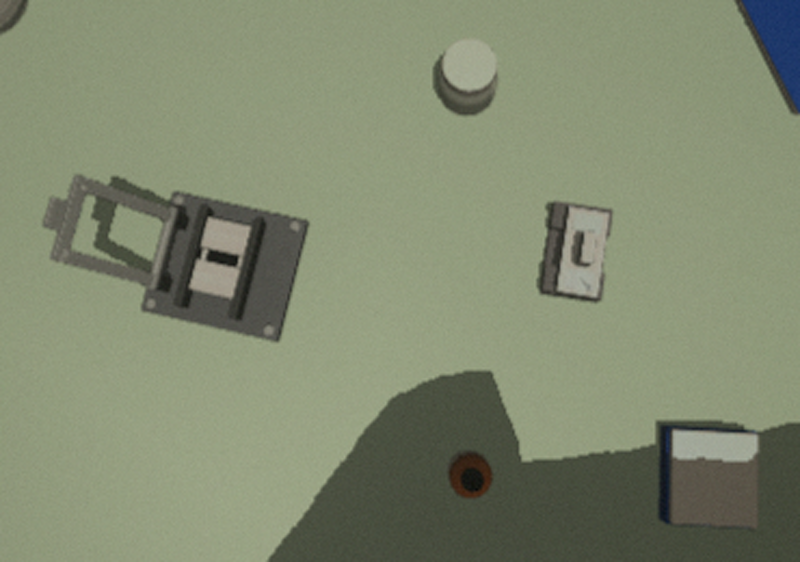

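View pics/b.png

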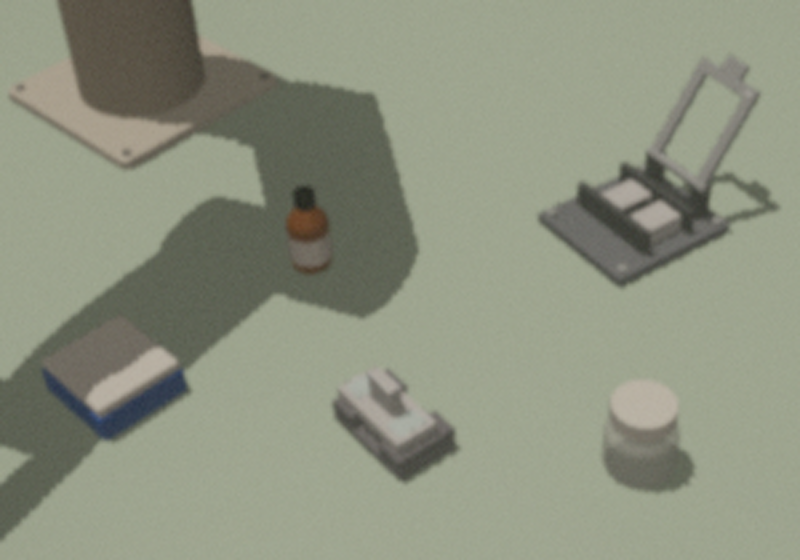

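```bash
python3 - <<'E'
import cv2,numpy as np
t=cv2.imread("pics/top0.png")
a=cv2.resize(t[172:252,98:226],None,fx=6,fy=6,interpolation=cv2.INTER_CUBIC)
cv2.imwrite("pics/n.png",a)
b=cv2.resize(t[178:234,320:376],None,fx=10,fy=10,interpolation=cv2.INTER_CUBIC)
cv2.imwrite("pics/s.png",b)
E
```

```text
(no output)
```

View pics/n.png

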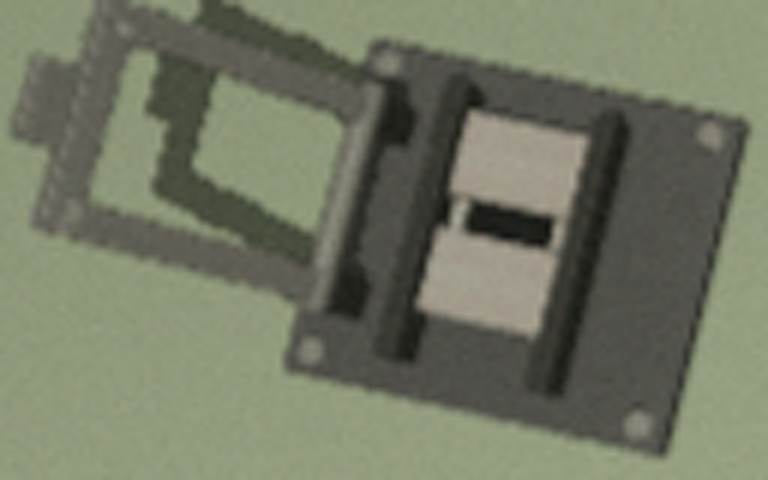

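View pics/s.png

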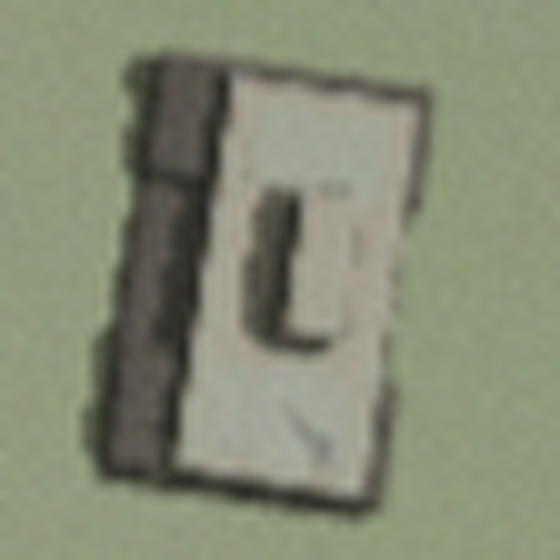

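```bash
cat > geo.py <<'E'
import cv2, numpy as np, pickle
from scipy.optimize import least_squares
D=pickle.load(open("d0.pkl","rb"))
def back(c,px,z):
    r=D[c]; R=cv2.Rodrigues(np.array(r["rotation"]))[0] if np.ndim(r["rotation"])==1 else np.array(r["rotation"])
    d=R@np.linalg.inv(r["camera_matrix"])@np.array([px[0],px[1],1.]); o=np.array(r["xyz"])
    return (o+d*(z-o[2])/d[2])[:2]
def proj(c,p):
    r=D[c]; R=cv2.Rodrigues(np.array(r["rotation"]))[0]
    q=r["camera_matrix"]@(R.T@(np.asarray(p,float)-r["xyz"])); return q[:2]/q[2]
def rot(a): return np.array([[np.cos(a),-np.sin(a)],[np.sin(a),np.cos(a)]])
def fit(M,W):
    M=np.array(M,float);W=np.array(W)
    f=lambda s:(M@rot(s[2]).T+s[:2]-W).ravel()
    s=least_squares(f,[*W.mean(0),0]); return s.x,f(s.x).reshape(-1,2)
E
cat > m.py <<'E'
from geo import *
np.set_printoptions(precision=2,suppress=True)
n=lambda u,v:((u+.5)/6-.5+98,(v+.5)/6-.5+172)
s=lambda u,v:((u+.5)/10-.5+320,(v+.5)/10-.5+178)
# nest base corners: TL(+x,+y) TR(+x,-y) BR BL
W=[back("top",n(*p),12) for p in [(372,40),(748,122),(667,455),(287,370)]]
p,r=fit([(62,70),(62,-70),(-62,-70),(-62,70)],W); print("nest",p,r.ravel())
loc=lambda w:rot(p[2]).T@(w-p[:2])
for q in [(468,112),(588,135),(537,335),(418,312),(470,204),(553,220),(548,250),(465,235)]: print(q,loc(back("top",n(*q),30)))
W=[back("top",s(*q),36) for q in [(235,70),(425,95),(375,500),(175,468)]]
c,r=fit([(42,20),(42,-20),(-42,-20),(-42,20)],W); print("carrier",c,r.ravel())
print("scene proj nest", proj("scene",[*p[:2],30]),[proj("scene",[*(rot(p[2])@np.array(m)+p[:2]),12]) for m in [(62,70),(62,-70),(-62,-70),(-62,70)]])
print("scene carrier fintop",proj("scene",[*c[:2],64]),[proj("scene",[*(rot(c[2])@np.array(m)+c[:2]),36]) for m in [(42,20),(42,-20),(-42,-20),(-42,20)]])
E
python3 m.py
```

```text
nest [561.44 154.82  -0.22] [ 0.51 -0.47  0.96 -0.34 -0.63 -0.08 -0.84  0.89]
(468, 112) [40.62 24.13]
(588, 135) [ 41.62 -19.26]
(537, 335) [-30.79 -19.05]
(418, 312) [-31.83  23.48]
(470, 204) [ 8.94 15.25]
(553, 220) [  9.64 -14.61]
(548, 250) [ -1.03 -15.49]
(465, 235) [-2.08 14.23]
carrier [ 570.49 -196.58   -0.16] [-0.39  0.15 -1.29  0.32  1.03  0.59  0.65 -1.06]
scene proj nest [346.86 176.36] [array([382.89, 183.59]), array([341.53, 205.08]), array([310.36, 180.14]), array([350.8 , 160.91])]
scene carrier fintop [253.39 242.66] [array([273.34, 258.28]), array([258.42, 267.28]), array([235.44, 245.4 ]), array([250.09, 237.15])]
```

```bash
cat >> m.py <<'E'
print("---")
for th in np.arange(1.85,2.35,.05):
    P=lambda x,s:np.array([*(rot(p[2])@np.array([x,52-s*np.cos(th)])+p[:2]),47+s*np.sin(th)])
    q=(proj("top",P(0,119))-[98,172])*6; q2=(proj("top",P(0,98))-[98,172])*6
    r=(proj("scene",P(0,119))-[110,100])*2.667; print(round(th,2),q,q2,r)
# scene-camera estimate of nest and carrier
b=lambda u,v:((u+.5)/2.667-.5+110,(v+.5)/2.667-.5+100)
W=[back("scene",b(*q),12) for q in [(728,226),(622,279),(539,216)]]
print("nest sc",fit([(62,70),(62,-70),(-62,-70)],W))
W=[back("scene",b(*q),36) for q in [(440,424),(402,447),(339,384)]]
print("car sc",fit([(42,20),(42,-20),(-42,-20)],W))
E
python3 m.py | sed -n '/---/,$p'
```

```text
---
1.85 [114.13 111.57] [160.1  128.51] [710.24  57.37]
1.9 [ 98.16 108.74] [147.21 126.2 ] [714.52  57.04]
1.95 [ 83.01 106.18] [134.94 124.1 ] [718.66  57.01]
2.0 [ 68.71 103.89] [123.32 122.21] [722.66  57.27]
2.05 [ 55.32 101.89] [112.4  120.55] [726.51  57.82]
2.1 [ 42.86 100.17] [102.19 119.1 ] [730.19  58.66]
2.15 [31.37 98.74] [ 92.73 117.89] [733.71  59.78]
2.2 [20.87 97.61] [ 84.04 116.89] [737.04  61.17]
2.25 [11.4  96.76] [ 76.13 116.13] [740.19  62.83]
2.3 [ 2.96 96.2 ] [ 69.04 115.59] [743.15  64.75]
nest sc (array([563.71, 155.51,  -0.22]), array([[ 1.02,  3.71],
       [ 1.17, -4.  ],
       [-2.19,  0.29]]))
car sc (array([ 572.38, -192.94,   -0.2 ]), array([[-0.54,  0.84],
       [-2.42, -0.58],
       [ 2.96, -0.26]]))
```

Request:
move_arm(steps=[[[0,0,0.4],1,0],[[0,0,0.4],1,0],[[0,0,0.4],1,0],[[0,0,0.4],1,0],[[0,0,0.4],1,0],[[0,0,0.4],1,0],[[0.63,-0.98,0],0,0],[[0.63,-0.98,0],0,0],[[0.63,-0.98,0],0,0],[[0.63,-0.98,0],0,0],[[0.63,-0.98,0],0,0],[[0.63,-0.98,0],0,0],[[0.63,-0.98,0],0,0],[[0.63,-0.98,0],0,0],[[0.63,-0.98,0],0,0],[[0.63,-0.98,0],0,0],[[0.63,-0.98,0],0,0],[[0.63,-0.98,0],0,0],[[0.63,-0.98,0],0,0],[[0.63,-0.98,0],0,0]])

```text
t: 2.47
ee_pos: [495.3, -279.9, 162.8]
orientation: [3.131, -0.252, 0.0]
ft_force: [-0.6, -0.3, -0.5]
width: 88.1
grasp_force: 0.0
```

Request:
move_arm(steps=[[[0.63,-0.98,0],0,0],[[0.63,-0.98,0],0,0],[[0.63,-0.98,0],0,0],[[0.0,-0.65,0],0,0],[[0,0,0.5],0,0],[[0,0,0.5],0,0],[[0,0,0],0,0],[[0,0,0],0,0]])

```text
t: 3.13
ee_pos: [553.9, -200.6, 136.2]
orientation: [-3.131, 0.254, 0.005]
ft_force: [0.5, 0.1, 0.5]
width: 87.2
grasp_force: 0.0
```

```bash
cat > st.py <<'E'
from workcell import ctrl
import numpy as np
from geo import *
o=ctrl.get_obs(); e=o["ee_pos"]; v=o["orientation"]; f=2*np.arctan2(v[1],v[0])
print(round(o["t"],2),np.round(e,2),"phi",round(f,4),"F",np.round(o["ft_force"],1),"w",round(o["width"],1))
def delta(x,y):
    d=np.array([x,y])-e[:2]; return np.round(np.array([d@[np.cos(f),np.sin(f)],d@[np.sin(f),-np.cos(f)]])/25,3)
E
python3 - <<'E'
from st import *
print(delta(571.2,-195.3))
E
```

```text
3.13 [ 553.94 -200.55  136.17] phi 6.1213 F [0.5 0.1 0.5] w 87.2
[ 0.647 -0.319]
```

Request:
move_arm(steps=[[[0.32,-0.16,0],0,0],[[0.32,-0.16,0],0,0],[[0,0,0.8],0,0],[[0,0,0.8],0,0],[[0,0,0.8],0,0],[[0,0,0.6],0,0],[[0,0,0.4],0,0],[[0,0,0.2],0,0],[[0,0,0.2],0,0],[[0,0,0],0,0],[[0,0,0],0,0],[[0,0,0],0,0]])

```text
t: 4.13
ee_pos: [573.1, -194.9, 43.5]
orientation: [3.131, -0.252, 0.002]
ft_force: [0.2, -0.2, 0.1]
width: 87.5
grasp_force: 0.0
```

```bash
python3 - <<'E'
from st import *
print(delta(571.2,-195.3))
from workcell import cams
r=cams.get_image("scene"); cv2.imwrite("pics/c.png",cv2.resize(r["image"][150:310,200:400,::-1],(800,640//1),interpolation=cv2.INTER_CUBIC)[:600])
E
```

```text
4.13 [ 573.15 -194.89   43.53] phi -0.1609 F [ 0.2 -0.2  0.1] w 87.5
[-0.074  0.028]
```

View pics/c.png

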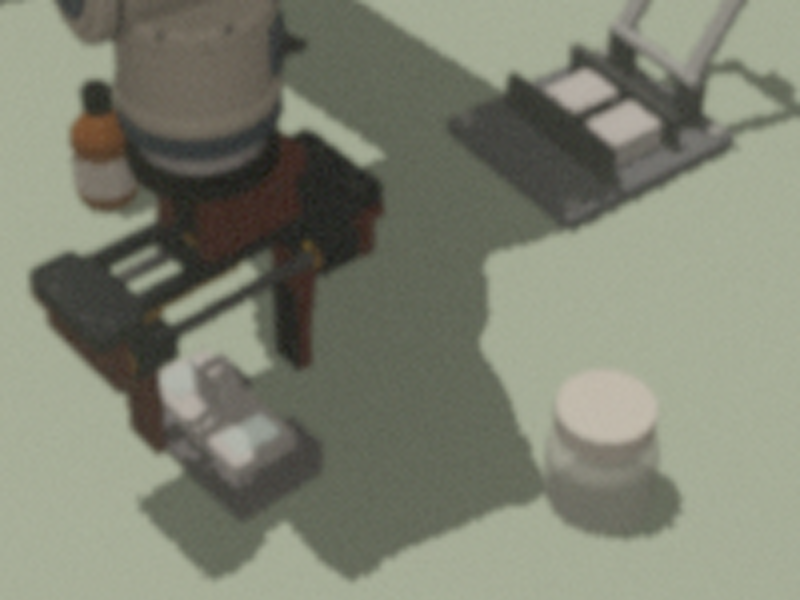

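Request:
move_arm(steps=[[[-0.04,0,0.12],0,0],[[0,0,0],0,0.5],[[0,0,0],0,1],[[0,0,0],0,1],[[0,0,0],0,1],[[0,0,0],0,1],[[0,0,0],0,1],[[0,0,0],0,1],[[0,0,0],0,1],[[0,0,0],0,1],[[0,0,0],0,1],[[0,0,0],0,1]])

```text
t: 5.18
ee_pos: [571.5, -194.5, 39.7]
orientation: [3.131, -0.252, -0.0]
ft_force: [0.6, -0.4, 0.1]
width: 17.5
grasp_force: 0.0
```

```bash
python3 - <<'E'
from st import *
from workcell import cams
r=cams.get_image("scene"); pickle.dump(r,open("g.pkl","wb"))
print([(b["rect"],b["p"]) for b in cams.boxes_of("scene","carrier")])
E
```

```text
5.18 [ 571.5  -194.51   39.67] phi -0.1608 F [ 0.6 -0.4  0.1] w 17.5
[([257.4, 256.6, 34.4, 33.3], 0.95)]
```

Request:
move_arm(steps=[[[0,0,0],0,1],[[0,0,0],0,1],[[0,0,0],0,1],[[0,0,0],0,1],[[0,0,0],0,1],[[0,0,-0.2],0,1],[[0,0,-0.4],0,1],[[0,0,-0.6],0,1],[[0,0,-0.6],0,1],[[0,0,-0.6],0,1],[[0,0,-0.4],0,1],[[0,0,-0.2],0,1],[[0,0,0],0,1],[[0,0,0],0,1],[[0,0,0],0,1]])

```text
t: 6.53
ee_pos: [570.9, -194.3, 114.0]
orientation: [-3.131, 0.252, 0.002]
ft_force: [-0.5, 0.2, -1.9]
width: 11.6
grasp_force: 30.0
```

```bash
python3 - <<'E'
from st import *
from workcell import cams
r=cams.get_image("scene"); D["scene"]=r; pickle.dump(D,open("d1.pkl","wb"))
c=r["image"][160:260,200:320,::-1]
cv2.imwrite("pics/g.png",cv2.resize(c,None,fx=6,fy=6,interpolation=cv2.INTER_CUBIC))
z=e[2]-15.7
ex=np.array([np.cos(f),np.sin(f)]);ey=np.array([-np.sin(f),np.cos(f)])
for m in [(42,20),(42,-20),(-42,-20),(-42,20)]:
    for h in (12,0): print(m,h,np.round((proj("scene",[*(e[:2]+m[0]*ex+m[1]*ey),z+h])-[200,160]+.5)*6-.5))
E
```

```text
6.53 [ 570.91 -194.26  113.96] phi 6.1224 F [-0.5  0.2 -1.9] w 11.6
(42, 20) 12 [441. 440.]
(42, 20) 0 [443. 465.]
(42, -20) 12 [348. 494.]
(42, -20) 0 [350. 519.]
(-42, -20) 12 [204. 364.]
(-42, -20) 0 [206. 389.]
(-42, 20) 12 [296. 314.]
(-42, 20) 0 [298. 339.]
```

View pics/g.png

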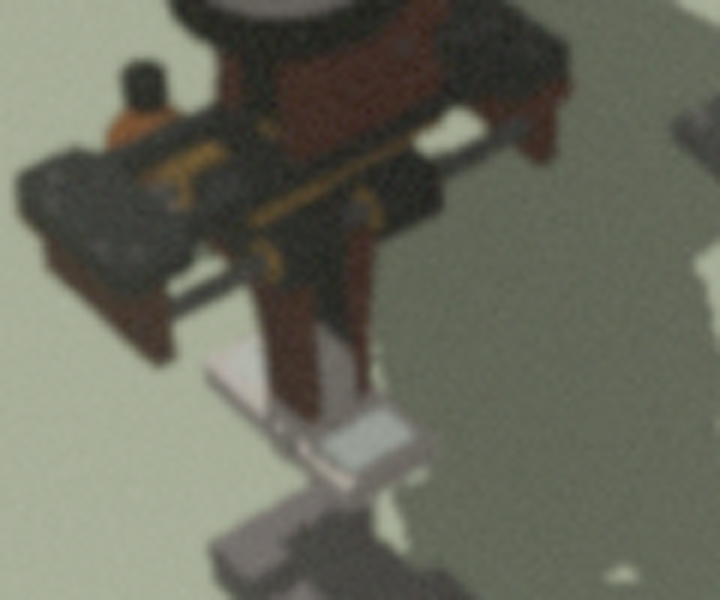

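```bash
python3 - <<'E'
from st import *
D.update(pickle.load(open("d1.pkl","rb")))
im=D["scene"]["image"][212:252,226:282,::-1]
c=cv2.resize(im,None,fx=14,fy=14,interpolation=cv2.INTER_CUBIC)
ex=np.array([np.cos(f),np.sin(f)]);ey=np.array([-np.sin(f),np.cos(f)])
z=e[2]-15.7
for h,col in((12,(0,0,255)),(0,(255,0,0))):
    P=[(proj("scene",[*(e[:2]+m[0]*ex+m[1]*ey),z+h])-[226,212]+.5)*14-.5 for m in [(42,20),(42,-20),(-42,-20),(-42,20)]]
    cv2.polylines(c,[np.int32(P)],True,col,1)
cv2.imwrite("pics/h.png",c)
E
```

```text
6.58 [ 570.87 -194.26  113.8 ] phi 6.1224 F [-0.4 -0.  -2. ] w 12.2
```

View pics/h.png

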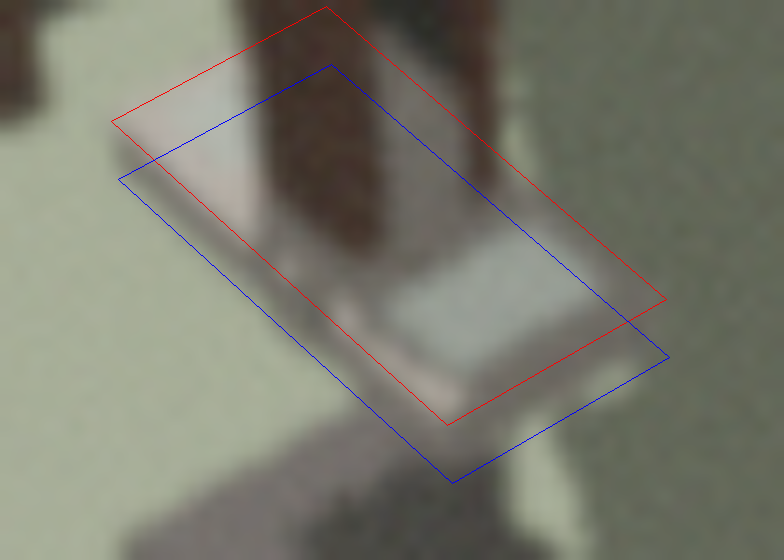

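Request:
move_arm(steps=[[[0,0,0],0.68,1],[[-0.22,-0.9,0],0,1],[[-0.22,-0.9,0],0,1],[[-0.22,-0.9,0],0,1],[[-0.22,-0.9,0],0,1],[[-0.22,-0.9,0],0,1],[[-0.22,-0.9,0],0,1],[[-0.22,-0.9,0],0,1],[[-0.22,-0.9,0],0,1],[[-0.22,-0.9,0],0,1],[[-0.22,-0.9,0],0,1],[[-0.22,-0.9,0],0,1],[[-0.22,-0.9,0],0,1],[[-0.22,-0.9,0],0,1],[[-0.22,-0.9,0],0,1],[[-0.22,-0.9,0],0,1],[[0,0,0],0,1],[[0,0,0],0,1],[[0,0,0],0,1]])

```text
t: 8.17
ee_pos: [564.2, 152.5, 114.0]
orientation: [3.122, -0.344, -0.002]
ft_force: [-0.4, -1.0, -1.7]
width: 11.9
grasp_force: 30.0
```

```bash
python3 - <<'E'
from st import *
print(delta(564,155.3))
D["scene"]=__import__("workcell").cams.get_image("scene"); r=D["scene"]
o=np.array([300,110]);c=cv2.resize(r["image"][110:210,300:420,::-1],None,fx=6,fy=6,interpolation=cv2.INTER_CUBIC)
ex=np.array([np.cos(f),np.sin(f)]);ey=np.array([-np.sin(f),np.cos(f)])
for h,col in((12,(0,0,255)),(0,(255,0,0))):
    P=[(proj("scene",[*(e[:2]+m[0]*ex+m[1]*ey),e[2]-15.7+h])-o+.5)*6-.5 for m in [(42,20),(42,-20),(-42,-20),(-42,20)]]
    cv2.polylines(c,[np.int32(P)],True,col,1)
R=rot(-.22);P=[(proj("scene",[*(R@np.array(m)+[562.5,155.6]),12])-o+.5)*6-.5 for m in [(62,70),(62,-70),(-62,-70),(-62,70)]]
cv2.polylines(c,[np.int32(P)],True,(0,200,0),1)
P=[(proj("scene",[*(R@np.array(m)+[562.5,155.6]),38])-o+.5)*6-.5 for m in [(40,-23),(-40,-23)]]
cv2.polylines(c,[np.int32(P)],True,(0,255,255),1)
cv2.imwrite("pics/i.png",c)
E
```

```text
8.17 [564.18 152.5  113.99] phi -0.2197 F [-0.4 -1.  -1.7] w 11.9
[-0.031 -0.108]
```

View pics/i.png

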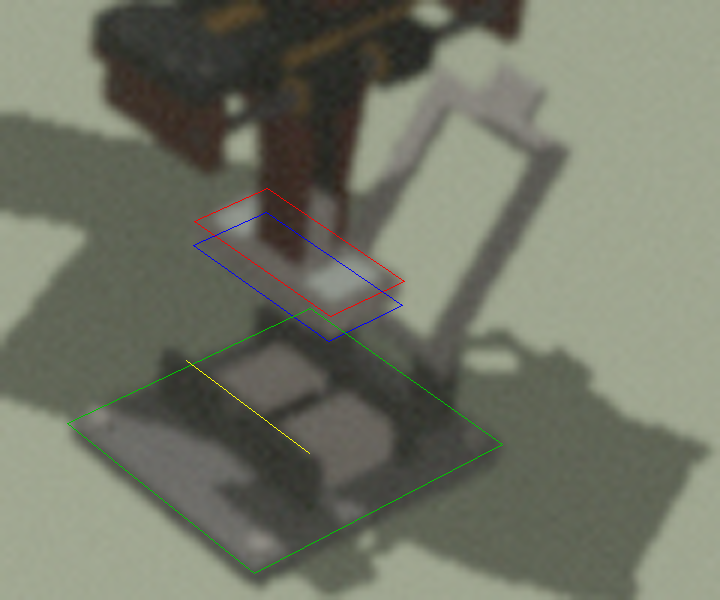

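Request:
move_arm(steps=[[[0,-0.11,0.4],0,1],[[0,0,0.6],0,1],[[0,0,0.6],0,1],[[0,0,0.4],0,1],[[0,0,0.2],0,1],[[0,0,0],0,1],[[0,0,0],0,1],[[0,0,0],0,1]])

```text
t: 8.88
ee_pos: [565.8, 155.5, 60.2]
orientation: [-3.122, 0.345, -0.001]
ft_force: [-0.8, -0.7, -1.8]
width: 11.8
grasp_force: 30.0
```

```bash
python3 - <<'E'
from st import *
print(delta(564,155.3))
E
```

```text
8.88 [565.82 155.54  60.18] phi 6.0628 F [-0.8 -0.7 -1.8] w 11.8
[-0.069  0.025]
```

Request:
move_arm(steps=[[[-0.07,0,0.08],0,1],[[0,0,0.08],0,1],[[0,0,0.08],0,1],[[0,0,0],0,1],[[0,0,0],0,1]])

```text
t: 9.3
ee_pos: [563.5, 156.0, 53.7]
orientation: [3.123, -0.345, -0.0]
ft_force: [0.6, 0.0, -2.4]
width: 11.8
grasp_force: 30.0
```

Request:
move_arm(steps=[[[0,0,0.04],0,1],[[0,0,0.04],0,1],[[0,0,0],0,1],[[0,0,0],0,1]])

```text
t: 9.63
ee_pos: [563.7, 156.0, 51.7]
orientation: [-3.123, 0.345, -0.0]
ft_force: [-0.4, -0.5, -1.6]
width: 12.0
grasp_force: 30.0
```

Request:
move_arm(steps=[[[0,0,0.04],0,1],[[0,0,0],0,1],[[0,0,0],0,1]])

```text
t: 9.88
ee_pos: [563.7, 156.0, 51.6]
orientation: [-3.122, 0.345, -0.0]
ft_force: [-2.3, -0.9, 8.1]
width: 11.6
grasp_force: 30.0
```

Request:
move_arm(steps=[[[0,0,0.03],0,1],[[0,0,0],0,1],[[0,0,0],0,1]])

```text
t: 10.13
ee_pos: [563.8, 156.0, 51.5]
orientation: [-3.122, 0.345, -0.001]
ft_force: [-5.3, -1.9, 13.4]
width: 11.8
grasp_force: 30.0
```

Request:
move_arm(steps=[[[0,0,-0.035],0,1],[[0.02,0,0],0,1],[[0.02,0,0],0,1],[[0.02,0,0],0,1],[[0.02,0,0],0,1],[[0,0,0],0,1]])

```text
t: 10.63
ee_pos: [564.1, 155.9, 51.5]
orientation: [3.122, -0.346, -0.005]
ft_force: [-7.0, 2.9, 13.9]
width: 11.5
grasp_force: 30.0
```

Request:
move_arm(steps=[[[0.02,0,0],0,1],[[0.02,0,0],0,1],[[0,0,0],0,1]])

```text
t: 10.88
ee_pos: [564.6, 155.7, 51.4]
orientation: [3.122, -0.346, -0.006]
ft_force: [-8.7, 3.8, 13.3]
width: 11.8
grasp_force: 30.0
```

Request:
move_arm(steps=[[[0,0,-0.04],0,1],[[0.02,0,0],0,1],[[0.02,0,0],0,1],[[0,0,0],0,1]])

```text
t: 11.22
ee_pos: [567.7, 155.0, 51.5]
orientation: [3.123, -0.345, 0.0]
ft_force: [0.3, 0.5, -2.2]
width: 11.8
grasp_force: 30.0
```

Request:
move_arm(steps=[[[0.02,0,0],0,1],[[0.02,0,0],0,1],[[0,0,0],0,1]])

```text
t: 11.47
ee_pos: [568.6, 154.8, 51.6]
orientation: [3.123, -0.345, -0.0]
ft_force: [-1.0, 0.0, -1.9]
width: 11.9
grasp_force: 30.0
```

Request:
move_arm(steps=[[[0,0,0.04],0,1],[[0,0,0],0,1],[[0,0,0],0,1]])

```text
t: 11.72
ee_pos: [568.4, 154.8, 50.7]
orientation: [3.123, -0.345, -0.0]
ft_force: [0.4, 0.2, -0.5]
width: 11.7
grasp_force: 30.0
```

Request:
move_arm(steps=[[[0,0,0.04],0,1],[[0,0,0],0,1],[[0,0,0],0,1]])

```text
t: 11.97
ee_pos: [568.4, 154.8, 49.7]
orientation: [3.123, -0.345, -0.0]
ft_force: [-0.0, -0.0, -1.4]
width: 11.6
grasp_force: 30.0
```

Request:
move_arm(steps=[[[0,0,0.04],0,1],[[0,0,0.02],0,1],[[0,0,0],0,1],[[0,0,0],0,1]])

```text
t: 12.3
ee_pos: [568.6, 154.9, 48.6]
orientation: [-3.122, 0.345, -0.0]
ft_force: [0.1, -0.3, 2.1]
width: 11.8
grasp_force: 30.0
```

Request:
move_arm(steps=[[[0,0,0.03],0,1],[[0,0,0],0,1],[[0,0,0],0,1]])

```text
t: 12.55
ee_pos: [568.6, 154.9, 47.9]
orientation: [-3.122, 0.345, -0.001]
ft_force: [-1.4, -0.6, 6.2]
width: 11.7
grasp_force: 30.0
```

Request:
move_arm(steps=[[[0,0,0.03],0,1],[[0,0,0],0,1],[[0,0,0.03],0,1],[[0,0,0],0,1]])

```text
t: 12.88
ee_pos: [568.6, 154.9, 46.4]
orientation: [-3.122, 0.345, -0.001]
ft_force: [-1.2, -0.2, 5.3]
width: 12.0
grasp_force: 30.0
```

Request:
move_arm(steps=[[[0,0,0.02],0,1],[[0,0,0],0,1],[[0,0,0],0,1]])

```text
t: 13.13
ee_pos: [568.6, 154.9, 45.9]
orientation: [-3.122, 0.345, -0.001]
ft_force: [-1.6, -0.1, 5.3]
width: 11.7
grasp_force: 30.0
```

Request:
move_arm(steps=[[[0,0,0.02],0,1],[[0,0,0],0,1],[[0,0,0],0,1]])

```text
t: 13.38
ee_pos: [568.6, 154.9, 45.8]
orientation: [-3.122, 0.345, -0.001]
ft_force: [-2.3, -0.6, 9.4]
width: 11.9
grasp_force: 30.0
```

Request:
move_arm(steps=[[[0,0,0.02],0,1],[[0,0,0],0,1],[[0,0,0],0,1],[[0,0,0],0,1]])

```text
t: 13.72
ee_pos: [568.6, 154.9, 45.7]
orientation: [-3.122, 0.345, -0.001]
ft_force: [-4.9, 0.1, 13.1]
width: 11.7
grasp_force: 30.0
```

Request:
move_arm(steps=[[[0,0,-0.05],0,1],[[0,0,0],0,1],[[0,0,0],0,0.66],[[0,0,0],0,0.66],[[0,0,0],0,0.66],[[0,0,0],0,0.66],[[0,0,0],0,0.66]])

```text
t: 14.3
ee_pos: [568.4, 154.8, 45.6]
orientation: [3.123, -0.345, -0.0]
ft_force: [-1.1, -1.2, 0.4]
width: 30.3
grasp_force: 0.0
```

Request:
move_arm(steps=[[[0,0,-0.2],0,0.66],[[0,0,-0.5],0,0.66],[[0,0,-0.8],0,0.66],[[0,0,-0.9],0,1],[[0,0,-0.9],0,1],[[0,0,-0.9],0,1],[[-0.25,0,-0.6],0,1],[[0,-0.75,0],0,1],[[0,-0.75,0],0,1],[[0,-0.75,0],0,1],[[0,-0.75,0],0,1],[[0,-0.75,0],0,1],[[0,-0.75,0],0,1],[[0,-0.75,0],0,1],[[0,-0.75,0],0,1],[[0,0,0],0,1],[[0,0,0],0,1],[[0,0,0],0,1]])

```text
t: 15.8
ee_pos: [594.8, 302.0, 166.3]
orientation: [3.122, -0.345, -0.0]
ft_force: [-0.3, 0.6, -1.1]
width: 0.2
grasp_force: 0.0
```

```bash
cat > nf.py <<'E'
from st import *
d=rot(-.22).T@(e[:2]-[562.5,155.6]); print("tip in nest",np.round([*d,e[2]],1))
from workcell import cams
r=cams.get_image("scene"); D["scene"]=r
E
python3 - <<'E'
from nf import *
o=np.array([300,70])
c=cv2.resize(r["image"][70:210,290:430,::-1],None,fx=4,fy=4,interpolation=cv2.INTER_CUBIC); cv2.imwrite("pics/j.png",c)
E
```

```text
15.8 [594.78 301.99 166.28] phi -0.22 F [-0.3  0.6 -1.1] w 0.2
tip in nest [ -0.4 149.9 166.3]
```

View pics/j.png

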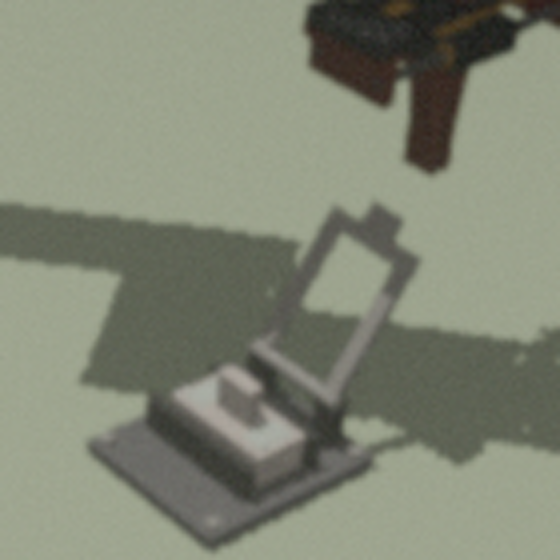

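Request:
move_arm(steps=[[[0,0,0.5],0,1],[[0,0,0.5],0,1],[[0,0,0.5],0,1],[[0,0,0],0,1],[[0,0.4,0],0,1],[[0,0.4,0],0,1],[[0,0.4,0],0,1],[[0,0.4,0],0,1],[[0,0.4,0],0,1],[[0,0.4,0],0,1],[[0,0.4,0],0,1],[[0,0.4,0],0,1],[[0,0.4,0],0,1],[[0,0.4,0],0,1],[[0,0.4,0],0,1],[[0,0.4,0],0,1],[[0,0,0],0,1],[[0,0,0],0,1]])

```text
t: 17.35
ee_pos: [568.7, 184.6, 128.2]
orientation: [3.122, -0.346, -0.001]
ft_force: [0.3, 0.3, -0.4]
width: 0.4
grasp_force: 0.0
```

```bash
cat > cl.py <<'E'
from nf import *
m=cams.cut_out("scene","clamp"); print([(np.round(x["rect"]),round(x["p"],2)) for x in m[:2]])
for th in np.arange(0,1.7,.1):
    P=lambda x,s:np.array([*(rot(-.22)@np.array([x,52-s*np.cos(th)])+[562.5,155.6]),47+s*np.sin(th)])
    q=np.array([proj("scene",P(x,s)) for x,s in [(-38,0),(38,0),(-38,104),(38,104),(-13,119),(13,119)]])
    lo,hi=q.min(0),q.max(0); print(round(th,1),np.round([*((lo+hi)/2),*(hi-lo)]))
E
python3 cl.py
```

```text
17.35 [568.66 184.61 128.2 ] phi -0.2211 F [ 0.3  0.3 -0.4] w 0.4
tip in nest [ -0.3  29.7 128.2]
[(array([359., 152.,  35.,  42.]), 0.9)]
0.0 [348. 172.  51.  29.]
0.1 [348. 170.  50.  26.]
0.2 [348. 168.  50.  23.]
0.3 [349. 166.  49.  19.]
0.4 [349. 164.  48.  15.]
0.5 [350. 162.  46.  17.]
0.6 [351. 160.  44.  21.]
0.7 [352. 159.  42.  25.]
0.8 [353. 157.  40.  28.]
0.9 [355. 155.  37.  32.]
1.0 [356. 153.  34.  35.]
1.1 [357. 152.  32.  38.]
1.2 [359. 151.  29.  40.]
1.3 [360. 149.  25.  43.]
1.4 [362. 148.  22.  46.]
1.5 [364. 147.  22.  48.]
1.6 [366. 146.  25.  49.]
```

Request:
move_arm(steps=[[[0,-0.1,-0.32],0,1],[[0,0.1,-0.32],0,1],[[0,0.36,0.11],0,1],[[0,0.36,0.11],0,1],[[0,0.34,0.25],0,1],[[0,0.34,0.25],0,1],[[0,0.28,0.31],0,1],[[0,0.28,0.31],0,1],[[0,0.22,0.36],0,1],[[0,0.22,0.36],0,1],[[0,0.14,0.4],0,1],[[0,0.14,0.4],0,1],[[0,0,0],0,1],[[0,0,0],0,1]])

```text
t: 18.62
ee_pos: [553.6, 119.9, 71.8]
orientation: [3.122, -0.345, -0.003]
ft_force: [-0.1, 0.0, -0.1]
width: 0.5
grasp_force: 0.0
```

```bash
python3 cl.py | head -8
```

```text
18.62 [553.61 119.93  71.75] phi -0.2203 F [-0.1  0.  -0.1] w 0.5
tip in nest [ -0.9 -36.8  71.8]
[(array([352., 168.,  51.,  22.]), 0.84)]
0.0 [348. 172.  51.  29.]
0.1 [348. 170.  50.  26.]
0.2 [348. 168.  50.  23.]
0.3 [349. 166.  49.  19.]
0.4 [349. 164.  48.  15.]
```

Request:
move_arm(steps=[[[0,0.08,0.25],0,1],[[0,0.08,0.25],0,1],[[0,0,0.16],0,1],[[0,0,0.08],0,1],[[0,0,0],0,1],[[0,0,0],0,1]])

```text
t: 19.22
ee_pos: [553.2, 116.2, 54.1]
orientation: [3.122, -0.345, -0.001]
ft_force: [-0.2, 0.3, 0.2]
width: 0.5
grasp_force: 0.0
```

Request:
move_arm(steps=[[[0,0,0.04],0,1],[[0,0,0.03],0,1],[[0,0,0],0,1],[[0,0,0],0,1]])

```text
t: 19.55
ee_pos: [553.4, 116.2, 52.6]
orientation: [-3.123, 0.345, -0.0]
ft_force: [-1.0, 0.4, 0.2]
width: 0.3
grasp_force: 0.0
```

Request:
move_arm(steps=[[[0,0,0.04],0,1],[[0,0,0],0,1],[[0,0,0],0,1]])

```text
t: 19.8
ee_pos: [553.4, 116.2, 51.5]
orientation: [-3.123, 0.345, 0.0]
ft_force: [-0.1, 0.6, -0.2]
width: 0.3
grasp_force: 0.0
```

Request:
move_arm(steps=[[[0,0,0.04],0,1],[[0,0,0],0,1],[[0,0,0],0,1]])

```text
t: 20.05
ee_pos: [553.5, 116.2, 51.2]
orientation: [-3.123, 0.345, -0.0]
ft_force: [-2.6, -1.3, 7.5]
width: 0.4
grasp_force: 3.9
```

Request:
move_arm(steps=[[[0,0,-0.1],0,1],[[0,0,-0.3],0,1],[[0,0,-0.7],0,1],[[0,0,-0.8],0,1],[[0,0,-0.8],0,1],[[0,0.5,-0.8],0,1],[[0,0.9,-0.8],0,1],[[0,0.9,0],0,1],[[0,0.9,0],0,1],[[0,0.9,0],0,1],[[0,0.5,0],0,1],[[0,0,0],0,1],[[0,0,0],0,1],[[0,0,0],0,1]])

```text
t: 21.22
ee_pos: [528.6, 4.6, 158.1]
orientation: [-3.122, 0.345, -0.0]
ft_force: [-0.2, -0.8, -0.1]
width: 0.5
grasp_force: 0.0
```

```bash
cat >> cl.py <<'E'
cv2.imwrite("pics/k.png",cv2.resize(r["image"][130:220,290:410,::-1],None,fx=6,fy=6,interpolation=cv2.INTER_CUBIC))
E
python3 cl.py | head -5
```

```text
21.22 [528.63   4.62 158.12] phi 6.063 F [-0.2 -0.8 -0.1] w 0.5
tip in nest [-1.000e-01 -1.547e+02  1.581e+02]
[(array([352., 173.,  53.,  33.]), 0.81)]
0.0 [348. 172.  51.  29.]
0.1 [348. 170.  50.  26.]
```

View pics/k.png

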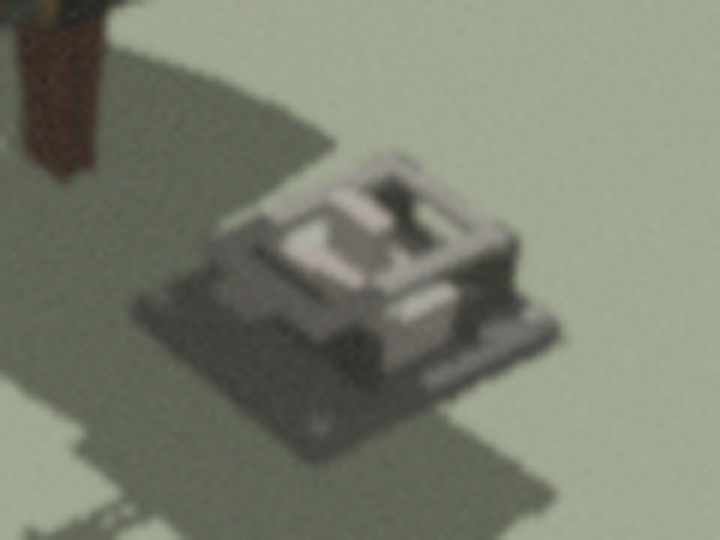

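The picture shows the frame shut and level over the seated carrier, with the fin at about (360,230) inside the frame. The gripper is clear of everything, so I'm handing in.

```bash
python3 -c "
from workcell import ctrl
print(ctrl.close_job())"
```

```text
the job is handed in; nothing more can be done
None
```

The carrier is fully down in the groove, the clamp is shut over it, the gripper is clear, and I handed the job in at about 21 s; the hand-in gave no verdict.

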